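Lock a fresh filter cartridge into its bayonet housing

TASK

Fit the blue-capped filter cartridge into the filter housing: let its lugs drop into the slots of the steel collar, push it in against the spring, turn it about a quarter turn clockwise (seen from above), gently to the stop, and let it spring back up into its lock and leave it there. Find the slots by light pressure - never force the cartridge against the housing - and leave the orange-capped old cartridge and the other things where they are.

Things in the scene. Friction and masses are not known exactly. Their poses are not given: they have to be found in the camera images.
- cartridge: Fresh filter cartridge with a BLUE cap, 73 mm tall, standing upright, 0.14 kg, the same after a half turn. Origin: centre of its underside, z up. White stem 38 mm in diameter (lowest 10 mm tapered to 26 mm), two steel lugs on it along +x and -x; cap 60 mm in diameter from z = 34 to 46 mm; on the cap a grip bar.
- grip_bar (a point): Centre of the blue cartridge's grip bar, 59 mm above its origin; axes as the cartridge. The bar is 50 mm long (x), 14 mm thick (y), z = 46 to 73 mm from the origin; pinch it across its 14 mm.
- lugs (a point): Point on the blue cartridge's axis midway between its two lugs, 17 mm above its origin; axes as the cartridge. The lugs reach 26 mm from the axis along +x and -x, are 9 mm wide and 6 mm high (z = 14 to 20 mm from the origin).
- old_cartridge: Old cartridge with an ORANGE cap, otherwise as the blue one; not to be touched. Origin: centre of its underside.
- housing: Grey filter housing fixed to the worktop: foot plate 104 x 104 x 10 mm, round body 74 mm in diameter with a white line on its -x side, brass hose stubs out to 62 mm on +y and -y; on top a steel bayonet collar. Origin: centre of its underside, z up. More than 60 N between cartridge and housing damages the seal.
- mouth (a point): Centre of the collar's top face, 75 mm above the worktop; axes as the housing. The collar has a 41 mm hole and two opposite lug slots, 11 mm wide at the hole. IT IS CLAMPED AT AN UNKNOWN ANGLE: the line of the slots lies anywhere within 0.5 rad either way of the housing's x axis; no pose shows it, look or feel for it. Lugs enter within about 4 degrees.
- plate_rest (a point): Top of the spring plate at rest, on the axis 18 mm below the mouth. Lugs lying on the collar's face: cartridge origin 14 mm below the mouth. Lugs over the slots: it drops freely to this point, 4 mm lower, and may be let go there. From here the spring pushes up with 4 N plus 0.5 N per mm.
- turn_depth (a point): Point on the axis 32 mm below the mouth. The cartridge's origin must be pushed to 30 to 34 mm below the mouth (10 to 12 N; at 34 mm the cap meets the collar) for the lugs to clear the 10 mm thick lip; then it turns clockwise seen from above. Let go under the lip, the cartridge stays by friction and can be gripped again.
- lock_point (a point): Point on the axis 26 mm below the mouth: where the cartridge's origin is when locked (cap 8 mm above the collar). Pockets in the lip's underside take the lugs from 73 degrees past the slots; a hard stop comes at 89 degrees. Let go there, the spring lifts the cartridge 4 mm from under the lip into the pockets.
- beaker: Small clear glass beaker, 53 mm wide, 68 mm tall, a bystander; origin at the centre of its underside.
- wash_bottle: White wash bottle with an orange cap and a bent spout, 68 x 92 x 254 mm, a bystander; origin at the centre of its underside.
- holder: Pale round specimen holder with six holes, 132 mm wide, 26 mm high, a bystander; origin at the centre of its underside.
- blue_bottle: White squeeze bottle with a blue top, 58 mm wide, 150 mm tall, a bystander; origin at the centre of its underside.
- red_bottle: White squeeze bottle with a red top, 50 mm wide, 125 mm tall, a bystander; origin at the centre of its underside.
- tape: Roll of pale tape, 76 mm wide, 19 mm high, a bystander; origin at the centre of its underside.
- red_specimen: Red round mounted specimen, 30 mm wide, 18 mm high, a bystander; origin at the centre of its underside.
- grey_specimen: Grey round mounted specimen, 30 mm wide, 18 mm high, a bystander; origin at the centre of its underside.
- pen: White felt marker with a black cap, 138 mm long, 17 mm thick, lying, a bystander; origin under its middle.
- timer: White count-down timer, 60 x 66 x 23 mm, a bystander; origin at the centre of its underside.
There are look-alikes about, which are no part of the job. Of the things shaped like the cartridge, the blue one is meant.

How it is judged:
By the outcome, as a careful person would: the job done as asked, in the order asked, and still so for the second after the job is handed in, with the robot touching nothing.
It also fails if it takes over 64 s, if anything falls off the work surface, if the arm or the gripper's body presses on something with over 40 N, if the wrist force passes 120 N, or if a joint passes its speed limit or range.

ROBOT

A 7-joint arm with a two-finger parallel gripper is mounted at the origin on a cart in front of the work surface, level with it; the furniture and walls round the work are solid. World frame = base frame: x ahead of the robot, y to its left, z up, the work surface at z = 0. Lengths are in m, angles in rad, forces in N, time in s.
With the tool pointing down it reaches from about 0.425 to 0.825 m from the base axis. Payload 3.6 kg.
Tool frame: the origin (TCP) lies on the centre line of the jaws, within the pads' length; the fingertips stand 17 mm ahead of it and the grasp point (between the pads) lies 2 mm behind it; z points along the fingers, x is the direction in which the jaws open and shut, and the axes are right-handed (so a half turn about z gives the same grasp; the last joint's range is limited). The gripper opens to 85 mm and grips with 20 to 120 N. Pads are 22 mm wide; open, the fingers measure 114 mm over their backs; the gripper's body (76 mm by 85 mm) begins 54 mm behind the grasp point. The pads swing forward as they close: fully open they stand 13 mm farther back than shut.
Start: joints at [-1.21, 0.615, -0.013, 1.423, 0.008, 1.103, -0.04], TCP at [0.246, 0.602, 0.248] pointing down, gripper open.
Joint ranges: [-3.12, 3.12], [-0.3, 2.06], [-1.34, 1.32], [0.26, 2.42], [-1.36, 4.5], [0.01, 1.98], [-2.84, 2.84]. Speed limits (rad/s): [2.79, 2.79, 3.14, 3.14, 3.14, 3.14, 3.14].

INTERFACE

Orientations are given as a rotation vector (axis times angle).
In Python, from rig import sense, camera, camera_info, sign_off gives the robot as it stands. The module is installed in compiled form; this text tells all that it offers.
- The arm moves only by the tool arm_command, never from a script. Its argument "targets" is a list of rows, each an object with "grip": the closure in counts, from 0 (fully open) to 255 (shut); "translation": the shift along the tool's x, y, z in mm, a list of three; "spin": the turn about the tool's z in degrees. A call has 1 to 12 rows; each row shifts and turns the commanded pose from where the row before left it, along the tool's axes as they then stand; what a row does not reach is not made up. A row lasts 1/8 s, in which the tool goes at most 62.5 mm and 10.7 degrees, less where a joint would pass 70% of its speed; a pose out of reach is approached as far as the arm can. A call with a gripper value outside its range is refused whole. The fingers move at their own pace and stop on an object; "squeeze" is the grip in N (left out, the last holds). Time passes only in rows, so rows that do not move let the fingers close. It gives the time, the measured TCP pose, the force and the opening at its end, in the units of the state.
- sense(): the state, without advancing time (a new reading comes with each control period).
- camera(name): name is "scene" or "side" or "wrist"; returns (picture, depth): 384x512x3 uint8, red, green, blue; 384x512 float32, m along the optical axis (not along the pixel's ray), 0 where there is no reading.
- camera_info(name): a dict with "fov_y" (degrees; the focal length in pixels is half the picture's height over the tangent of half this angle, whatever the lens; pixels are square), "cx", "cy" (the principal point, pixels), "D" ([k1, k2, p1, p2, k3] as OpenCV has them; the pictures are not rectified), "world_from_camera" (4x4, takes a point from camera to world coordinates). Camera axes: x right, y down, z forward; pixel columns grow to the right and rows downward; lengths in m; the calibration is good to about 2 mm. A picture is of the moment at which its call begins: read the wrist's pose just before it. camera_info takes no time and is no camera call; for the wrist camera it gives the pose at the moment of the call.
- sign_off(): hands the job in, once; it reports no verdict.
The state is a dict: "t": time; "joint_pos": joint angles; "joint_velocities": joint speeds; "joint_torque": joint torques, N m; "position": TCP position; "tcp_rot": TCP orientation; "force": force on the tool from outside, world axes, zero at the start; "moment": the same for the moment, N m; "grip_width": finger opening in m.
Only numpy, scipy, OpenCV 4.12 (cv2) and the standard library are available. Lean on these libraries where they do the work, as an engineer would, in place of code of your own. Each camera call takes 0.05 s, during which the arm holds its last target.

## Working session

There is one attempt and no reset: what is moved stays moved. The work goes in short steps, Python scripts to look and compute and a tool call to move; the robot and the scene stay as the last step left them, time stands still between calls to the robot, and variables do not carry over. Pictures are saved under pics/ and viewed, and the job is handed in when it is done.

Besides the shell and the picture viewer there is one more tool, called after "Call:" in YAML: its name, and indented under it one key for each argument. arm_command: Moves the arm, as the interface text tells. Its arguments: {"type":"object","properties":{"targets":{"type":"array","items":{"type":"object","properties":{"grip":{"type":"number"},"translation":{"type":"array","items":{"type":"number"}},"spin":{"type":"number"}}}},"squeeze":{"type":"number"}},"required":["targets"]}

```bash
mkdir -p pics; cat > h.py <<'E'
import numpy as np,cv2
from rig import sense,camera,camera_info,sign_off
def K(i):
    f=192/np.tan(np.radians(i['fov_y'])/2); return np.array([[f,0,i['cx']],[0,f,i['cy']],[0,0,1.]])
def grab(n,tag):
    i=camera_info(n); p,d=camera(n); cv2.imwrite(f'pics/{tag}.png',p[:,:,::-1]); np.savez(f'{tag}.npz',p=p,d=d,T=np.array(i['world_from_camera']),K=K(i),D=np.array(i['D'],float)); return p,d
def cloud(tag):
    z=np.load(f'{tag}.npz'); h,w=z['d'].shape
    u,v=np.meshgrid(np.arange(w),np.arange(h)); 
    n=cv2.undistortPoints(np.stack([u,v],-1).reshape(-1,1,2).astype(np.float64),z['K'],z['D']).reshape(h,w,2)
    P=np.concatenate([n*z['d'][...,None],z['d'][...,None]],-1)
    return P@z['T'][:3,:3].T+z['T'][:3,3],z['d']>0,z['p']
def proj(tag,pts):
    z=np.load(f'{tag}.npz');Ti=np.linalg.inv(z['T']); 
    return cv2.projectPoints(np.array(pts,float).reshape(-1,3),cv2.Rodrigues(Ti[:3,:3])[0],Ti[:3,3],z['K'],z['D'])[0].reshape(-1,2)
E
python3 - <<'E'
from h import *
for n in('scene','side'):
    grab(n,n+'0'); i=camera_info(n); print(n,np.round(np.array(i['world_from_camera']),3),i['D'])
print(sense())
a=cv2.imread('pics/scene0.png');b=cv2.imread('pics/side0.png')
E
```

```text
scene [[ 0.591 -0.57   0.571 -0.192]
 [-0.807 -0.424  0.411 -0.555]
 [ 0.008 -0.703 -0.711  0.959]
 [ 0.     0.     0.     1.   ]] [-0.03212172  0.          0.          0.          0.        ]
side [[ 0.99  -0.031  0.136  0.295]
 [-0.138 -0.377  0.916 -1.649]
 [ 0.023 -0.926 -0.378  0.708]
 [ 0.     0.     0.     1.   ]] [-0.02531825  0.          0.          0.          0.        ]
{'t': 0.1, 'joint_pos': array([-1.20951668,  0.61584756, -0.012643  ,  1.42473113,  0.00812208,
        1.10339139, -0.04040171]), 'joint_velocities': array([-0.0021092 , -0.00138373, -0.00109327, -0.00435014, -0.00061275,
       -0.00110331, -0.00025542]), 'joint_torque': array([ 2.34109633e-03, -4.70385396e+01,  2.60623964e-01, -1.71570539e+01,
        1.01419073e-02,  5.90612122e-03,  4.69529311e-06]), 'position': array([0.24552531, 0.60115275, 0.24724009]), 'tcp_rot': array([ 2.60665315,  1.75117973, -0.00300341]), 'force': array([-0.08155579, -0.6015363 , -0.07603402]), 'moment': array([-0.01307331, -0.01715899, -0.07077571]), 'grip_width': 0.0852730375100823}
```

View pics/scene0.png

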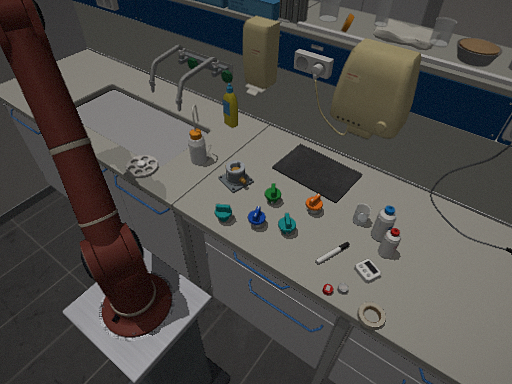

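View pics/side0.png

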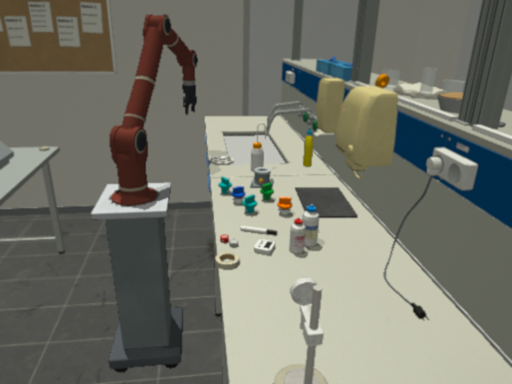

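```bash
python3 - <<'E'
from h import *
a=cv2.imread('pics/scene0.png')[150:250,200:340]; cv2.imwrite('pics/crop0.png',cv2.resize(a,None,fx=5.6,fy=5.6,interpolation=cv2.INTER_CUBIC))
P,m,p=cloud('scene0')
hsv=cv2.cvtColor(p,cv2.COLOR_RGB2HSV)
b=(hsv[...,0]>108)&(hsv[...,0]<130)&(hsv[...,1]>150)&m; b[:195]=0;b[235:]=0;b[:,240:275]&=True;b[:,:240]=0;b[:,275:]=0
q=P[b];print(len(q),q.min(0),q.max(0),np.median(q,0)); t=q[q[:,2]>.066]; print(t.round(3))
for uv in[(257,216),(223,212),(288,224),(273,195),(315,204),(235,170)]: print(uv,P[uv[1],uv[0]],hsv[uv[1],uv[0]])
r=P[150:195,205:260].reshape(-1,3); t=r[(r[:,2]>.065)&(r[:,2]<.085)];print(len(t),t.min(0),t.max(0),t.mean(0))
E
```

```text
178 [ 0.41875498 -0.13503927  0.03386808] [ 0.47483832 -0.07624865  0.07598426] [ 0.44156949 -0.11214319  0.04548073]
[[ 0.465 -0.097  0.071]
 [ 0.456 -0.099  0.074]
 [ 0.464 -0.106  0.072]
 [ 0.453 -0.101  0.074]
 [ 0.457 -0.103  0.071]
 [ 0.459 -0.106  0.072]
 [ 0.462 -0.108  0.07 ]
 [ 0.45  -0.099  0.07 ]
 [ 0.449 -0.105  0.075]
 [ 0.453 -0.106  0.072]
 [ 0.454 -0.109  0.073]
 [ 0.461 -0.109  0.067]
 [ 0.444 -0.1    0.071]
 [ 0.442 -0.105  0.076]
 [ 0.446 -0.107  0.074]
 [ 0.448 -0.109  0.073]
 [ 0.453 -0.11   0.069]
 [ 0.441 -0.106  0.073]
 [ 0.445 -0.108  0.07 ]
 [ 0.445 -0.112  0.073]
 [ 0.449 -0.113  0.07 ]
 [ 0.434 -0.107  0.075]
 [ 0.432 -0.105  0.07 ]
 [ 0.433 -0.107  0.07 ]
 [ 0.441 -0.114  0.068]
 [ 0.427 -0.108  0.071]
 [ 0.433 -0.116  0.072]
 [ 0.424 -0.11   0.071]
 [ 0.426 -0.117  0.073]
 [ 0.43  -0.118  0.071]]
(257, 216) [ 0.4409565  -0.11461857  0.05791379] [111 244  47]
(223, 212) [ 0.39394185 -0.0031973   0.04570639] [ 90 205 112]
(288, 224) [ 0.46393301 -0.22301445  0.07159483] [ 90 235  65]
(273, 195) [ 0.55727351 -0.10177653  0.05585746] [ 65 181  45]
(315, 204) [ 0.62245471 -0.23999349  0.04070694] [ 12 205  97]
(235, 170) [0.56677478 0.0794497  0.07260738] [ 23   8 136]
174 [0.54535048 0.05533631 0.06535186] [0.6189658  0.12953646 0.07856471] [0.58105443 0.09073113 0.07293415]
```

View pics/crop0.png

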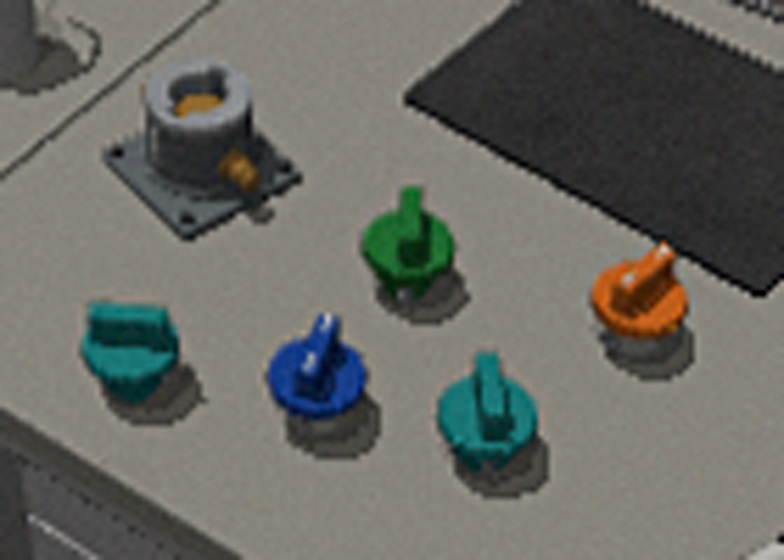

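```bash
cat >> h.py <<'E'
def plan(x,y,z,yaw):
    "tool-frame shift (at current orientation) and spin to reach"
    s=sense(); R=cv2.Rodrigues(s['tcp_rot'])[0]; d=R.T@(np.array([x,y,z])-s['position'])*1000
    cy=np.degrees(np.arctan2(R[1,0],R[0,0])); sp=(cy-yaw+180)%360-180
    print('t',s['t'],'pos',s['position'].round(4),'yaw',cy.round(2),'tilt',np.degrees(np.arccos(-R[2,2])).round(2),'| shift',d.round(1),'spin',round(sp,1),'j7',s['joint_pos'][6].round(2),'F',s['force'].round(1),'w',s['grip_width'].round(4))
E
python3 - <<'E'
from h import *
i=camera_info('wrist');s=sense();R=cv2.Rodrigues(s['tcp_rot'])[0];T=np.array(i['world_from_camera'])
print(i['fov_y'],(R.T@(T[:3,3]-s['position'])).round(3),(R.T@T[:3,:3]).round(3))
plan(.46,.0,.36,107)
P,m,p=cloud('scene0')
r=P[125:166,188:215].reshape(-1,3);r=r[r[:,2]>.1];print(r.min(0),r.max(0))
E
```

```text
66.64666390029761 [-0.002 -0.081 -0.125] [[ 1.     0.    -0.   ]
 [-0.     0.948  0.318]
 [ 0.    -0.318  0.948]]Traceback (most recent call last):
  File "<stdin>", line 4, in <module>
  File "h.py", line 20, in plan
    print('t',s['t'],'pos',s['position'].round(4),'yaw',cy.round(2),'tilt',np.degrees(np.arccos(-R[2,2])).round(2),'| shift',d.round(1),'spin',round(sp,1),'j7',s['joint_pos'][6].round(2),'F',s['force'].round(1),'w',s['grip_width'].round(4))
                                                                                                                                                                                                                       ^^^^^^^^^^^^^^^^^^^^^
AttributeError: 'float' object has no attribute 'round'
```

```bash
sed -i "s/s\['grip_width'\].round(4)/round(s['grip_width'],4)/" h.py; python3 - <<'E'
from h import *
plan(.49,.0,.33,107)
P,m,p=cloud('scene0')
r=P[125:166,188:215].reshape(-1,3);r=r[r[:,2]>.1];print(r.min(0),r.max(0))
E
```

```text
t 0.1 pos [0.2455 0.6012 0.2472] yaw 67.79 tilt 0.13 | shift [-464.3  453.6  -81.7] spin -39.2 j7 -0.04 F [-0.1 -0.6 -0.1] w 0.0853
[-0.19234779 -0.55539072  0.10012513] [0.61373196 0.31804353 0.95898503]
```

Call:
arm_command:
  targets:
    - {"grip": 0, "translation": [0, 0, -60], "spin": 0}
    - {"grip": 0, "translation": [-42, 41, -2], "spin": 0}
    - {"grip": 0, "translation": [-42, 41, -2], "spin": 0}
    - {"grip": 0, "translation": [-42, 41, -2], "spin": 0}
    - {"grip": 0, "translation": [-42, 41, -2], "spin": 0}
    - {"grip": 0, "translation": [-42, 41, -2], "spin": 0}
    - {"grip": 0, "translation": [-42, 41, -2], "spin": 0}
    - {"grip": 0, "translation": [-42, 41, -2], "spin": 0}
    - {"grip": 0, "translation": [-42, 41, -2], "spin": 0}
    - {"grip": 0, "translation": [-42, 41, -2], "spin": 0}
    - {"grip": 0, "translation": [-42, 41, -2], "spin": 0}
    - {"grip": 0, "translation": [-42, 41, -2], "spin": 0}
  squeeze: 40

```text
t: 1.6
position: [0.4888, 0.0019, 0.3302]
tcp_rot: [-2.607, -1.752, 0.0]
force: [0.7, 0.9, -0.4]
grip_width: 0.0854
```

Call:
arm_command:
  targets:
    - {"grip": 0, "translation": [0, 0, 0], "spin": -10}
    - {"grip": 0, "translation": [0, 0, 0], "spin": -10}
    - {"grip": 0, "translation": [0, 0, 0], "spin": -10}
    - {"grip": 0, "translation": [0, 0, 0], "spin": -9}
    - {"grip": 0, "translation": [0, 0, 0], "spin": 0}
    - {"grip": 0, "translation": [0, 0, 0], "spin": 0}

```text
t: 2.35
position: [0.4884, 0.0035, 0.3301]
tcp_rot: [-1.876, -2.519, 0.001]
force: [-0.4, 0.8, -0.7]
grip_width: 0.0854
```

```bash
python3 - <<'E'
from h import *
plan(.49,.0,.33,107)
grab('wrist','w1')
a=cv2.imread('pics/w1.png');cv2.imwrite('pics/w1b.png',cv2.resize(a,None,fx=1.5,fy=1.5,interpolation=cv2.INTER_CUBIC))
E
```

```text
t 2.35 pos [0.4884 0.0035 0.3301] yaw 106.65 tilt 0.04 | shift [-3.8  0.5  0.1] spin -0.3 j7 1.84 F [-0.4  0.8 -0.7] w 0.0854
```

View pics/w1b.png

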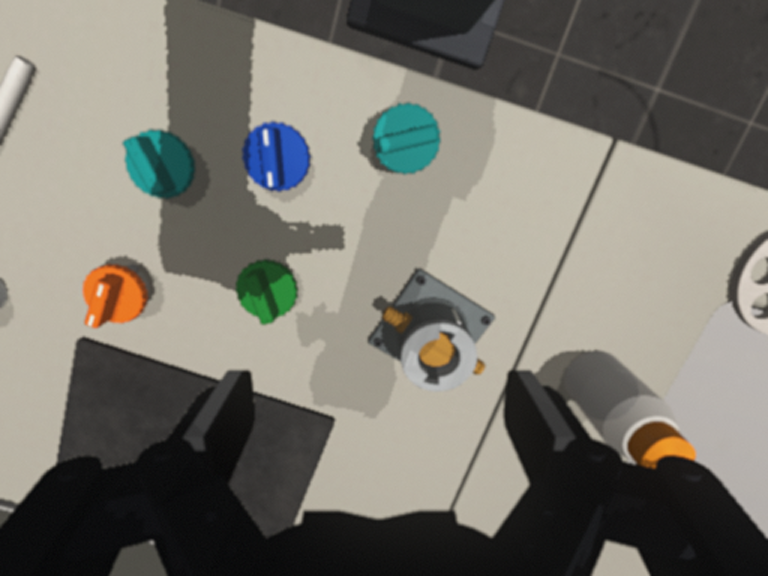

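```bash
cat >> h.py <<'E'
def ortho(tag,cx,cy,z,half=0.06,ppm=5000):
    n=int(2*half*ppm); g=(np.arange(n)+.5)/ppm-half
    X,Y=np.meshgrid(cx+g,cy-g)  # col=+x, row down=-y
    uv=proj(tag,np.stack([X,Y,np.full_like(X,z)],-1)).reshape(n,n,2).astype(np.float32)
    p=np.load(f'{tag}.npz')['p']; return cv2.remap(p,uv[...,0],uv[...,1],cv2.INTER_CUBIC)[:,:,::-1].copy()
E
python3 - <<'E'
from h import *
P,m,p=cloud('w1');hsv=cv2.cvtColor(p,cv2.COLOR_RGB2HSV)
b=(hsv[...,0]>108)&(hsv[...,0]<130)&(hsv[...,1]>120)&m
b[:,:150]=0;b[:,220:]=0
q=P[b];print(len(q));cap=q[(q[:,2]>.038)&(q[:,2]<.054)]
print('cap',len(cap),cap.min(0),cap.max(0)); 
(c,r)=cv2.minEnclosingCircle(cap[:,:2].astype(np.float32));print(c,r)
t=P[60:160,150:220].reshape(-1,3);t=t[(t[:,2]>.066)&(t[:,2]<.08)];print('bar',len(t),t[:,2].mean(),cv2.minAreaRect(t[:,:2].astype(np.float32)))
r=P[200:300,250:340].reshape(-1,3);t=r[(r[:,2]>.071)&(r[:,2]<.08)];print('collar',len(t),t[:,2].mean(),cv2.minEnclosingCircle(t[:,:2].astype(np.float32)))
A=ortho('w1',.445,-.107,.073,.06,3000);B=ortho('w1',.582,.092,.075,.06,3000)
cv2.imwrite('pics/o1.png',np.hstack([A,B]))
E
```

```text
1455
cap 1000 [ 0.42100346 -0.1364784   0.04163891] [ 0.47917184 -0.07766388  0.05389479]
(0.45012956857681274, -0.1068871021270752) 0.029665667563676834
bar 466 0.0714627360682369 ((0.450556218624115, -0.10742542147636414), (0.04911719262599945, 0.014456145465373993), 18.03455352783203)
collar 1228 0.07398232774756465 ((0.5852233171463013, 0.0910845547914505), 0.03759121522307396)
```

View pics/o1.png

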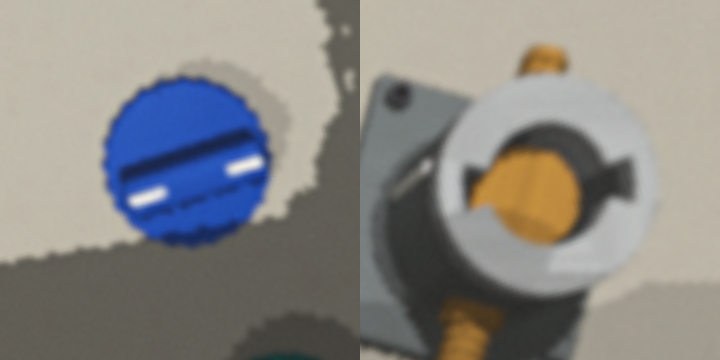

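```bash
python3 - <<'E'
from h import *
plan(.4503,-.107,.12,108.0)
E
```

```text
t 2.4 pos [0.4885 0.0035 0.3301] yaw 106.69 tilt 0.03 | shift [-94.9 -68.2 210.2] spin -1.3 j7 1.84 F [ 0.2 -0.6 -0. ] w 0.0852
```

Call:
arm_command:
  targets:
    - {"grip": 110, "translation": [-48, -34, 0], "spin": 0}
    - {"grip": 110, "translation": [-47, -34, 0], "spin": 0}
    - {"grip": 110, "translation": [0, 0, 55], "spin": -1.3}
    - {"grip": 110, "translation": [0, 0, 55], "spin": 0}
    - {"grip": 110, "translation": [0, 0, 55], "spin": 0}
    - {"grip": 110, "translation": [0, 0, 30], "spin": 0}
    - {"grip": 110, "translation": [0, 0, 0], "spin": 0}
    - {"grip": 110, "translation": [0, 0, 0], "spin": 0}

```text
t: 3.4
position: [0.452, -0.1073, 0.1364]
tcp_rot: [1.844, 2.541, 0.001]
force: [0.3, -0.4, 0.6]
grip_width: 0.0485
```

```bash
python3 - <<'E'
from h import *
plan(.4503,-.107,.0665,108.0)
grab('wrist','w2')
P,m,p=cloud('w2')
hsv=cv2.cvtColor(p,cv2.COLOR_RGB2HSV)
t=P.reshape(-1,3);t=t[(t[:,2]>.066)&(t[:,2]<.08)&(np.hypot(t[:,0]-.45,t[:,1]+.107)<.04)];print('bar',len(t),t[:,2].mean(),cv2.minAreaRect(t[:,:2].astype(np.float32)))
E
```

```text
t 3.4 pos [ 0.452  -0.1073  0.1364] yaw 108.05 tilt 0.13 | shift [ 0.9 -1.6 69.9] spin 0.1 j7 2.17 F [ 0.3 -0.4  0.6] w 0.0485
bar 1299 0.07164087150618036 ((0.4498392641544342, -0.10754954069852829), (0.04960693046450615, 0.013972661457955837), 17.729015350341797)
```

View pics/w2.png

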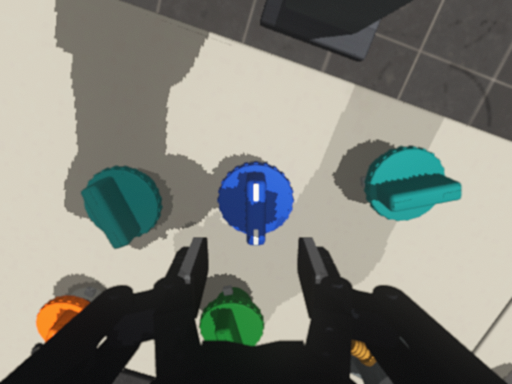

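Call:
arm_command:
  targets:
    - {"grip": 110, "translation": [0.5, -2, 35], "spin": 0}
    - {"grip": 110, "translation": [0, 0, 34], "spin": 0}
    - {"grip": 110, "translation": [0, 0, 0], "spin": 0}
    - {"grip": 230, "translation": [0, 0, 0], "spin": 0}
    - {"grip": 230, "translation": [0, 0, 0], "spin": 0}
    - {"grip": 230, "translation": [0, 0, 0], "spin": 0}
    - {"grip": 230, "translation": [0, 0, 0], "spin": 0}
    - {"grip": 230, "translation": [0, 0, 0], "spin": 0}
  squeeze: 50

```text
t: 4.45
position: [0.4501, -0.1075, 0.0679]
tcp_rot: [1.843, 2.54, 0.002]
force: [-0.4, 0.4, 7.4]
grip_width: 0.013
```

```bash
python3 - <<'E'
from h import *
plan(.4503,-.107,.0665,108.0)
E
```

```text
t 4.45 pos [ 0.4501 -0.1075  0.0679] yaw 108.08 tilt 0.2 | shift [0.4 0.4 1.4] spin 0.1 j7 2.19 F [-0.4  0.4  7.4] w 0.013
```

Call:
arm_command:
  targets:
    - {"grip": 230, "translation": [0, 0, -30], "spin": 0}
    - {"grip": 230, "translation": [0, 0, -50], "spin": 0}
    - {"grip": 230, "translation": [0, 0, -50], "spin": 0}
    - {"grip": 230, "translation": [0, 0, 0], "spin": 0}

```text
t: 4.95
position: [0.4512, -0.1078, 0.2002]
tcp_rot: [1.84, 2.536, 0.007]
force: [-0.1, 1.1, -2.7]
grip_width: 0.0129
```

```bash
python3 - <<'E'
from h import *
plan(.535,-.02,.20,94)
E
```

```text
t 4.95 pos [ 0.4512 -0.1078  0.2002] yaw 108.08 tilt 0.55 | shift [ 57.5 106.9   0.8] spin 14.1 j7 2.15 F [-0.1  1.1 -2.7] w 0.0129
```

Call:
arm_command:
  targets:
    - {"grip": 230, "translation": [19, 36, 0], "spin": 0}
    - {"grip": 230, "translation": [19, 36, 0], "spin": 0}
    - {"grip": 230, "translation": [19, 35, 0], "spin": 0}
    - {"grip": 230, "translation": [0, 0, 0], "spin": 7}
    - {"grip": 230, "translation": [0, 0, 0], "spin": 7}
    - {"grip": 230, "translation": [0, 0, 0], "spin": 0}
    - {"grip": 230, "translation": [0, 0, 0], "spin": 0}

```text
t: 5.82
position: [0.5323, -0.0199, 0.1956]
tcp_rot: [-2.138, -2.3, 0.002]
force: [0.5, 0.3, -1.3]
grip_width: 0.0126
```

```bash
python3 - <<'E'
from h import *
plan(.585,.091,.20,94)
grab('wrist','w3')
P,m,p=cloud('w3')
t=P.reshape(-1,3);t=t[(t[:,2]>.070)&(t[:,2]<.082)&(np.hypot(t[:,0]-.585,t[:,1]-.091)<.05)];print('collar',len(t),t[:,2].mean(),cv2.minEnclosingCircle(t[:,:2].astype(np.float32)),t.min(0),t.max(0))
A=ortho('w3',.585,.091,.075,.045,6000)
cv2.imwrite('pics/o3.png',A)
E
```

```text
t 5.825 pos [ 0.5323 -0.0199  0.1956] yaw 94.18 tilt 0.09 | shift [106.7  60.6  -4.5] spin 0.2 j7 1.76 F [ 0.5  0.3 -1.3] w 0.0126
collar 2863 0.0739349017063212 ((0.5852146148681641, 0.09089955687522888), 0.037636078894138336) [0.54823194 0.05405936 0.0700162 ] [0.62180709 0.12764124 0.07625294]
```

View pics/w3.png

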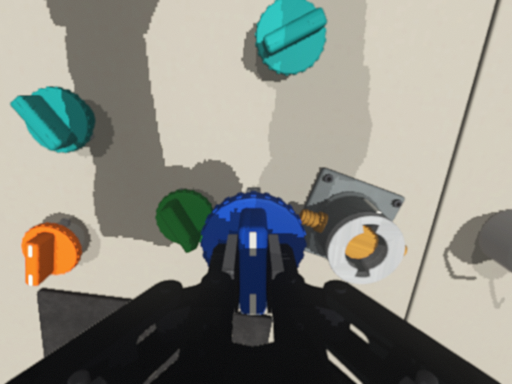

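View pics/o3.png

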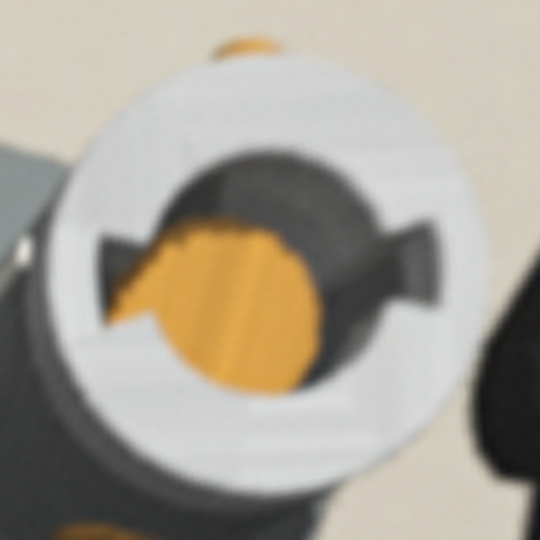

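```bash
python3 - <<'E'
from h import *
plan(.5851,.0908,.155,92.7)
E
```

```text
t 5.875 pos [ 0.5324 -0.0199  0.1958] yaw 94.15 tilt 0.07 | shift [106.6  60.6  40.8] spin 1.4 j7 1.76 F [-0.3 -1.  -0.4] w 0.0128
```

Call:
arm_command:
  targets:
    - {"grip": 230, "translation": [36, 20, 0], "spin": 0}
    - {"grip": 230, "translation": [36, 20, 0], "spin": 0}
    - {"grip": 230, "translation": [35, 20, 0], "spin": 0}
    - {"grip": 230, "translation": [0, 0, 15], "spin": 1.5}
    - {"grip": 230, "translation": [0, 0, 15], "spin": 0}
    - {"grip": 230, "translation": [0, 0, 0], "spin": 0}
    - {"grip": 230, "translation": [0, 0, 0], "spin": 0}

```text
t: 6.75
position: [0.5851, 0.0898, 0.1665]
tcp_rot: [2.173, 2.269, -0.001]
force: [0.8, 0.1, -0.9]
grip_width: 0.0132
```

```bash
python3 - <<'E'
from h import *
plan(.5851,.0908,.155,92.7)
grab('wrist','w4');grab('scene','s4')
a=cv2.imread('pics/s4.png')[130:210,190:290];cv2.imwrite('pics/s4c.png',cv2.resize(a,None,fx=6,fy=6,interpolation=cv2.INTER_CUBIC))
P,m,p=cloud('w4');hsv=cv2.cvtColor(p,cv2.COLOR_RGB2HSV)
b=(hsv[...,0]>108)&(hsv[...,0]<130)&(hsv[...,1]>120)&m
q=P[b];q=q[np.hypot(q[:,0]-.585,q[:,1]-.09)<.05];print(np.percentile(q[:,2],[5,50,95]))
z0=.155-.068
cap=q[np.abs(q[:,2]-(np.median(q[:,2])))<.006];print(cv2.minEnclosingCircle(cap[:,:2].astype(np.float32)))
E
```

```text
t 6.75 pos [0.5851 0.0898 0.1665] yaw 92.48 tilt 0.03 | shift [ 1.   0.  11.5] spin -0.2 j7 1.56 F [ 0.8  0.1 -0.9] w 0.0132
[0.1412285  0.14433336 0.17108498]
((0.5845447778701782, 0.08777593821287155), 0.029934678226709366)
```

View pics/w4.png

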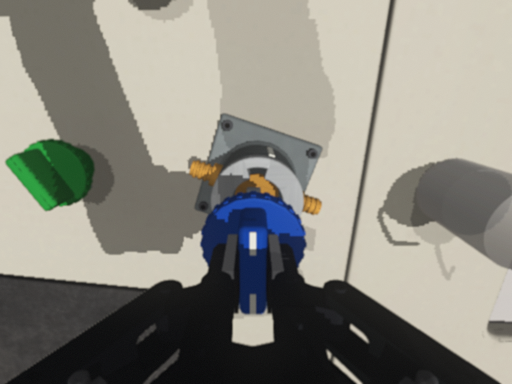

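View pics/s4c.png

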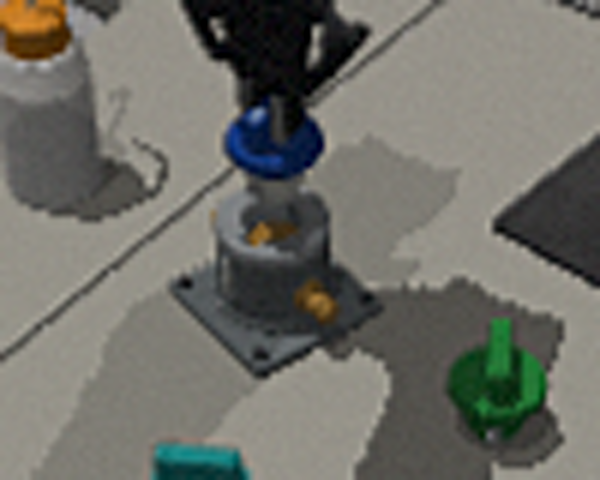

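```bash
python3 - <<'E'
from h import *
from scipy.optimize import least_squares
def fit(pts,r,c0):
    f=lambda c:np.maximum(0,np.hypot(*(pts-c).T)-r)*1e3
    return least_squares(lambda c:f(c),c0)
for tag in('w3','w4','s4','scene0','w1'):
    P,m,p=cloud(tag);hsv=cv2.cvtColor(p,cv2.COLOR_RGB2HSV)
    t=P.reshape(-1,3)
    col=(hsv[...,1].ravel()<60)&(hsv[...,2].ravel()>90)
    t=t[col&(t[:,2]>.0705)&(t[:,2]<.08)&(np.hypot(t[:,0]-.585,t[:,1]-.091)<.05)][:,:2]
    # outer boundary: max radius per angle
    c=np.array([.585,.091])
    for _ in range(5):
        a=np.degrees(np.arctan2(*(t-c).T[::-1])).astype(int)//6; rr=np.hypot(*(t-c).T)
        e=np.array([t[np.where(a==k)[0][np.argmax(rr[a==k])]] for k in np.unique(a) if rr[a==k].max()>.033])
        s=least_squares(lambda q:np.hypot(e[:,0]-q[0],e[:,1]-q[1])-.037,c,loss='soft_l1',f_scale=.0007); c=s.x
    print(tag,'collar',c.round(4),len(e))
    b=((hsv[...,0]>108)&(hsv[...,0]<130)&(hsv[...,1]>120)&m).ravel()
    q=P.reshape(-1,3)[b];q=q[np.hypot(q[:,0]-.585,q[:,1]-.09)<.05]
    if len(q)>20:
        h=np.median(q[:,2]); k=q[abs(q[:,2]-h)<.006][:,:2]; print('  cap',h.round(4),np.round(cv2.minEnclosingCircle(k.astype(np.float32))[0],4),len(k))
        t=q[q[:,2]>h+.02];print('  bar',len(t),cv2.minAreaRect(t[:,:2].astype(np.float32)) if len(t)>5 else'')
E
```

```text
w3 collar [0.5853 0.0908] 60
w4 collar [0.5855 0.0911] 36
  cap 0.1443 [0.5845 0.0878] 3266
  bar 2193 ((0.5848722457885742, 0.08798041194677353), (0.040116190910339355, 0.042283907532691956), 50.309471130371094)
s4 collar [0.5856 0.0918] 25
  cap 0.1542 [0.5771 0.0844] 12
  bar 57 ((0.5725197196006775, 0.07827681303024292), (0.04488861560821533, 0.08886823058128357), 27.824630737304688)
scene0 collar [0.5832 0.0931] 43
w1 collar [0.5852 0.091 ] 60
```

```bash
python3 - <<'E'
from h import *
plan(.5859,.0930,.135,92.7)
E
```

```text
t 6.85 pos [0.5855 0.0904 0.1669] yaw 92.52 tilt 0.07 | shift [ 2.6  0.5 31.9] spin -0.2 j7 1.56 F [ 0.2  0.8 -2.1] w 0.0126
```

Call:
arm_command:
  targets:
    - {"grip": 230, "translation": [2.6, 0.5, 0], "spin": 0}
    - {"grip": 230, "translation": [0, 0, 12], "spin": 0}
    - {"grip": 230, "translation": [0, 0, 10], "spin": 0}
    - {"grip": 230, "translation": [0, 0, 5], "spin": 0}
    - {"grip": 230, "translation": [0, 0, 3], "spin": 0}
    - {"grip": 230, "translation": [0, 0, 0], "spin": 0}

```text
t: 7.6
position: [0.5855, 0.0937, 0.1361]
tcp_rot: [-2.171, -2.271, 0.001]
force: [0.9, 0.6, -1.4]
grip_width: 0.0128
```

```bash
python3 - <<'E'
from h import *
plan(.5859,.0930,.130,92.7);print(sense()['moment'].round(2))
E
```

```text
t 7.6 pos [0.5855 0.0937 0.1361] yaw 92.58 tilt 0.02 | shift [-0.7  0.4  6.1] spin -0.1 j7 1.56 F [ 0.9  0.6 -1.4] w 0.0128
[-0.04  0.01 -0.04]
```

Call:
arm_command:
  targets:
    - {"grip": 230, "translation": [0, 0, 2], "spin": 0}
    - {"grip": 230, "translation": [0, 0, 2], "spin": 0}
    - {"grip": 230, "translation": [0, 0, 1], "spin": 0}
    - {"grip": 230, "translation": [0, 0, 0], "spin": 0}

```text
t: 8.1
position: [0.5854, 0.0938, 0.1312]
tcp_rot: [-2.171, -2.271, 0.0]
force: [-0.1, 0.2, -1.2]
grip_width: 0.0132
```

```bash
python3 - <<'E'
from h import *
plan(.5859,.0930,.130,92.7);print(sense()['moment'].round(2))
E
```

```text
t 8.1 pos [0.5854 0.0938 0.1312] yaw 92.58 tilt 0.01 | shift [-0.8  0.4  1.2] spin -0.1 j7 1.56 F [-0.1  0.2 -1.2] w 0.0132
[ 0.   -0.01  0.04]
```

Call:
arm_command:
  targets:
    - {"grip": 230, "translation": [0, 0, 1], "spin": 0}
    - {"grip": 230, "translation": [0, 0, 1], "spin": 0}
    - {"grip": 230, "translation": [0, 0, 1], "spin": 0}
    - {"grip": 230, "translation": [0, 0, 0], "spin": 0}

```text
t: 8.6
position: [0.5854, 0.0937, 0.1282]
tcp_rot: [-2.171, -2.271, 0.0]
force: [1.6, -0.5, -1.7]
grip_width: 0.0128
```

```bash
python3 - <<'E'
from h import *
plan(.5859,.0930,.130,92.7);print(sense()['moment'].round(2))
E
```

```text
t 8.6 pos [0.5854 0.0937 0.1282] yaw 92.58 tilt 0.02 | shift [-0.8  0.5 -1.8] spin -0.1 j7 1.57 F [ 1.6 -0.5 -1.7] w 0.0128
[ 0.02 -0.02  0.02]
```

Lug contact would have come at about 0.129 and there is none yet; continue lightly.

Call:
arm_command:
  targets:
    - {"grip": 230, "translation": [0, 0, 1], "spin": 0}
    - {"grip": 230, "translation": [0, 0, 1], "spin": 0}
    - {"grip": 230, "translation": [0, 0, 0], "spin": 0}

```text
t: 8.98
position: [0.5854, 0.0938, 0.1262]
tcp_rot: [-2.171, -2.271, 0.0]
force: [-0.7, -0.2, -1.6]
grip_width: 0.013
```

```bash
python3 - <<'E'
from h import *
plan(.5859,.0930,.124,92.7);print(sense()['moment'].round(2))
E
```

```text
t 8.975 pos [0.5854 0.0938 0.1262] yaw 92.58 tilt 0.02 | shift [-0.8  0.5  2.2] spin -0.1 j7 1.57 F [-0.7 -0.2 -1.6] w 0.013
[0.03 0.02 0.  ]
```

Call:
arm_command:
  targets:
    - {"grip": 230, "translation": [0, 0, 1.5], "spin": 0}
    - {"grip": 230, "translation": [0, 0, 1.5], "spin": 0}
    - {"grip": 230, "translation": [0, 0, 1.5], "spin": 0}
    - {"grip": 230, "translation": [0, 0, 0], "spin": 0}

```text
t: 9.48
position: [0.5857, 0.0938, 0.1222]
tcp_rot: [2.171, 2.271, 0.001]
force: [-0.1, -0.4, 3.8]
grip_width: 0.0128
```

```bash
python3 - <<'E'
from h import *
plan(.5859,.0930,.111,92.7);print(sense()['moment'].round(2))
E
```

```text
t 9.475 pos [0.5857 0.0938 0.1222] yaw 92.58 tilt 0.03 | shift [-0.8  0.2 11.2] spin -0.1 j7 1.57 F [-0.1 -0.4  3.8] w 0.0128
[ 0.01  0.28 -0.02]
```

Call:
arm_command:
  targets:
    - {"grip": 230, "translation": [0, 0, 2], "spin": 0}
    - {"grip": 230, "translation": [0, 0, 2], "spin": 0}
    - {"grip": 230, "translation": [0, 0, 2], "spin": 0}
    - {"grip": 230, "translation": [0, 0, 2], "spin": 0}
    - {"grip": 230, "translation": [0, 0, 1.5], "spin": 0}
    - {"grip": 230, "translation": [0, 0, 0], "spin": 0}

```text
t: 10.22
position: [0.5857, 0.0938, 0.113]
tcp_rot: [2.171, 2.271, 0.001]
force: [-2.2, 0.8, 7.7]
grip_width: 0.0128
```

```bash
python3 - <<'E'
from h import *
plan(.5859,.0930,.111,92.7);print(sense()['moment'].round(2))
E
```

```text
t 10.225 pos [0.5857 0.0938 0.113 ] yaw 92.59 tilt 0.04 | shift [-0.8  0.1  2. ] spin -0.1 j7 1.57 F [-2.2  0.8  7.7] w 0.0128
[-0.08  0.57 -0.04]
```

Call:
arm_command:
  targets:
    - {"grip": 230, "translation": [0, 0, 1], "spin": 0}
    - {"grip": 230, "translation": [0, 0, 1.2], "spin": 0}
    - {"grip": 230, "translation": [0, 0, 0], "spin": 0}

```text
t: 10.6
position: [0.5858, 0.0938, 0.111]
tcp_rot: [2.171, 2.271, 0.001]
force: [-2.4, -0.2, 8.4]
grip_width: 0.0128
```

```bash
python3 - <<'E'
from h import *
plan(.5859,.0930,.111,92.7);print(sense()['moment'].round(2))
grab('side','d5');a=cv2.imread('pics/d5.png')[130:215,205:305];cv2.imwrite('pics/d5c.png',cv2.resize(a,None,fx=6,fy=6,interpolation=cv2.INTER_CUBIC))
s=sense();print(s['force'])
E
```

```text
t 10.6 pos [0.5858 0.0938 0.111 ] yaw 92.58 tilt 0.05 | shift [-0.8  0.1  0. ] spin -0.1 j7 1.57 F [-2.4 -0.2  8.4] w 0.0128
[-0.06  0.6  -0.02]
[-2.55866053 -0.39286339  9.3347727 ]
```

View pics/d5c.png

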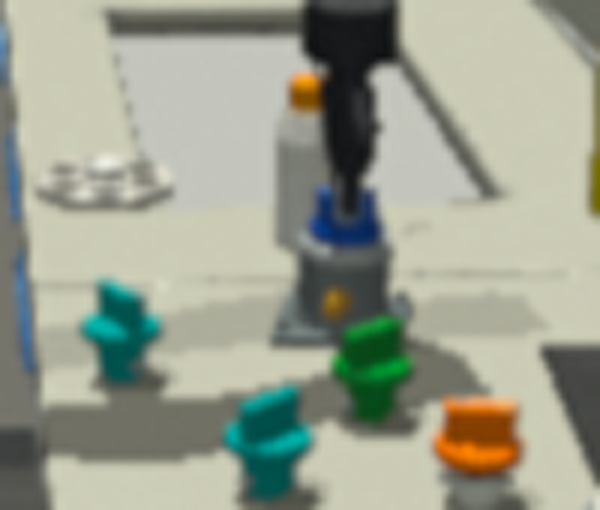

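Call:
arm_command:
  targets:
    - {"grip": 230, "translation": [0, -0.5, 0.5], "spin": 0}
    - {"grip": 230, "translation": [0, 0, 0], "spin": 4}
    - {"grip": 230, "translation": [0, 0, 0], "spin": 4}
    - {"grip": 230, "translation": [0, 0, 0], "spin": 0}

```text
t: 11.15
position: [0.586, 0.0938, 0.1109]
tcp_rot: [2.323, 2.112, 0.003]
force: [-1.6, -0.2, 9.7]
grip_width: 0.0131
```

```bash
python3 - <<'E'
from h import *
plan(.5855,.0935,.111,2.6);print(sense()['moment'].round(2))
E
```

```text
t 11.15 pos [0.586  0.0938 0.1109] yaw 84.55 tilt 0.15 | shift [-0.3 -0.5 -0.1] spin 82.0 j7 1.47 F [-1.6 -0.2  9.7] w 0.0131
[-0.08  0.43 -0.06]
```

Call:
arm_command:
  targets:
    - {"grip": 230, "translation": [0, 0, 0], "spin": 4}
    - {"grip": 230, "translation": [0, 0, 0], "spin": 4}
    - {"grip": 230, "translation": [0, 0, 0], "spin": 4}
    - {"grip": 230, "translation": [0, 0, 0], "spin": 0}

```text
t: 11.65
position: [0.5862, 0.0937, 0.111]
tcp_rot: [2.531, 1.858, 0.004]
force: [-1.1, -0.5, 9.9]
grip_width: 0.0126
```

```bash
python3 - <<'E'
from h import *
plan(.5855,.0935,.111,2.6);print(sense()['moment'].round(2))
E
```

```text
t 11.65 pos [0.5862 0.0937 0.111 ] yaw 72.56 tilt 0.17 | shift [-0.4 -0.6 -0. ] spin 70.0 j7 1.31 F [-1.1 -0.5  9.9] w 0.0126
[-0.05  0.34 -0.09]
```

Call:
arm_command:
  targets:
    - {"grip": 230, "translation": [0, 0, 0], "spin": 5}
    - {"grip": 230, "translation": [0, 0, 0], "spin": 5}
    - {"grip": 230, "translation": [0, 0, 0], "spin": 5}
    - {"grip": 230, "translation": [0, 0, 0], "spin": 5}
    - {"grip": 230, "translation": [0, 0, 0], "spin": 5}
    - {"grip": 230, "translation": [0, 0, 0], "spin": 0}

```text
t: 12.4
position: [0.5864, 0.0938, 0.111]
tcp_rot: [2.874, 1.266, 0.005]
force: [-1.3, 0.8, 10.0]
grip_width: 0.013
```

Call:
arm_command:
  targets:
    - {"grip": 230, "translation": [0, 0, 0], "spin": 5}
    - {"grip": 230, "translation": [0, 0, 0], "spin": 5}
    - {"grip": 230, "translation": [0, 0, 0], "spin": 5}
    - {"grip": 230, "translation": [0, 0, 0], "spin": 5}
    - {"grip": 230, "translation": [0, 0, 0], "spin": 5}
    - {"grip": 230, "translation": [0, 0, 0], "spin": 0}

```text
t: 13.15
position: [0.5867, 0.0939, 0.1111]
tcp_rot: [3.08, 0.615, 0.007]
force: [-0.3, -0.8, 9.9]
grip_width: 0.0127
```

```bash
python3 - <<'E'
from h import *
plan(.5855,.0935,.111,2.6);print(sense()['moment'].round(2))
E
```

```text
t 13.15 pos [0.5867 0.0939 0.1111] yaw 22.57 tilt 0.24 | shift [-1.3 -0.1  0.1] spin 20.0 j7 0.65 F [-0.3 -0.8  9.9] w 0.0127
[0.12 0.17 0.  ]
```

Call:
arm_command:
  targets:
    - {"grip": 230, "translation": [0, 0, 0], "spin": 3}
    - {"grip": 230, "translation": [0, 0, 0], "spin": 3}
    - {"grip": 230, "translation": [0, 0, 0], "spin": 3}
    - {"grip": 230, "translation": [0, 0, 0], "spin": 3}
    - {"grip": 230, "translation": [0, 0, 0], "spin": 1}
    - {"grip": 230, "translation": [0, 0, 0], "spin": 0}

```text
t: 13.9
position: [0.5869, 0.0939, 0.1111]
tcp_rot: [3.13, 0.263, 0.007]
force: [-0.3, 1.5, 8.1]
grip_width: 0.0128
```

```bash
python3 - <<'E'
from h import *
plan(.5855,.0935,.111,2.6);print(sense()['moment'].round(2))
E
```

```text
t 13.9 pos [0.5869 0.0939 0.1111] yaw 9.61 tilt 0.27 | shift [-1.5  0.1  0.1] spin 7.0 j7 0.48 F [-0.3  1.5  8.1] w 0.0128
[0.09 0.15 0.06]
```

Call:
arm_command:
  targets:
    - {"grip": 230, "translation": [0, 0, 0], "spin": 1}
    - {"grip": 230, "translation": [0, 0, 0], "spin": 1}
    - {"grip": 230, "translation": [0, 0, 0], "spin": 1}
    - {"grip": 230, "translation": [0, 0, 0], "spin": 0}

```text
t: 14.4
position: [0.5869, 0.0938, 0.1112]
tcp_rot: [3.136, 0.181, 0.007]
force: [-0.1, 0.6, 9.9]
grip_width: 0.013
```

```bash
python3 - <<'E'
from h import *
plan(.5855,.0935,.111,2.6);print(sense()['moment'].round(2))
E
```

```text
t 14.4 pos [0.5869 0.0938 0.1112] yaw 6.61 tilt 0.27 | shift [-1.4  0.2  0.2] spin 4.0 j7 0.44 F [-0.1  0.6  9.9] w 0.013
[0.1  0.12 0.07]
```

Call:
arm_command:
  targets:
    - {"grip": 230, "translation": [0, 0, 0], "spin": 1}
    - {"grip": 230, "translation": [0, 0, 0], "spin": 1}
    - {"grip": 230, "translation": [0, 0, 0], "spin": 0}

```text
t: 14.78
position: [0.5866, 0.0939, 0.1111]
tcp_rot: [-3.139, -0.127, -0.006]
force: [-0.8, 0.1, 10.4]
grip_width: 0.0128
```

```bash
python3 - <<'E'
from h import *
plan(.5855,.0935,.111,2.6);print(sense()['moment'].round(2))
E
```

```text
t 14.775 pos [0.5866 0.0939 0.1111] yaw 4.64 tilt 0.22 | shift [-1.1  0.3  0.1] spin 2.0 j7 0.41 F [-0.8  0.1 10.4] w 0.0128
[0.11 0.27 0.06]
```

Call:
arm_command:
  targets:
    - {"grip": 230, "translation": [0, 0, 0], "spin": 1}
    - {"grip": 230, "translation": [0, 0, 0], "spin": 0}

```text
t: 15.02
position: [0.5864, 0.0939, 0.1111]
tcp_rot: [-3.14, -0.1, -0.005]
force: [-1.1, 0.3, 9.7]
grip_width: 0.013
```

```bash
python3 - <<'E'
from h import *
plan(.5855,.0935,.111,2.6);print(sense()['moment'].round(2))
E
```

```text
t 15.025 pos [0.5864 0.0939 0.1111] yaw 3.65 tilt 0.19 | shift [-0.9  0.3  0.1] spin 1.0 j7 0.4 F [-1.1  0.3  9.7] w 0.013
[0.16 0.32 0.19]
```

Call:
arm_command:
  targets:
    - {"grip": 230, "translation": [0, 0, -1.5], "spin": 0}
    - {"grip": 230, "translation": [0, 0, -1.5], "spin": 0}
    - {"grip": 230, "translation": [0, 0, -1.5], "spin": 0}
    - {"grip": 230, "translation": [0, 0, 0], "spin": 0}

```text
t: 15.52
position: [0.5863, 0.0939, 0.1149]
tcp_rot: [3.14, 0.1, 0.005]
force: [0.2, 0.5, 6.8]
grip_width: 0.0132
```

```bash
python3 - <<'E'
from h import *
plan(.5855,.0935,.117,2.6);print(sense()['moment'].round(2))
E
```

```text
t 15.525 pos [0.5863 0.0939 0.1149] yaw 3.65 tilt 0.17 | shift [-0.8  0.4 -2.1] spin 1.0 j7 0.39 F [0.2 0.5 6.8] w 0.0132
[0.16 0.06 0.15]
```

Call:
arm_command:
  targets:
    - {"grip": 230, "translation": [0, 0, -1], "spin": 0}
    - {"grip": 230, "translation": [0, 0, -0.8], "spin": 0}
    - {"grip": 230, "translation": [0, 0, 0], "spin": 0}

```text
t: 15.9
position: [0.5862, 0.0939, 0.1164]
tcp_rot: [3.14, 0.099, 0.004]
force: [1.2, -0.4, 5.6]
grip_width: 0.0125
```

```bash
python3 - <<'E'
from h import *
plan(.5855,.0935,.117,2.6);print(sense()['moment'].round(2))
E
```

```text
t 15.9 pos [0.5862 0.0939 0.1164] yaw 3.6 tilt 0.16 | shift [-0.7  0.4 -0.6] spin 1.0 j7 0.39 F [ 1.2 -0.4  5.6] w 0.0125
[ 0.11 -0.3   0.06]
```

Call:
arm_command:
  targets:
    - {"grip": 120, "translation": [0, 0, 0], "spin": 0}
    - {"grip": 120, "translation": [0, 0, 0], "spin": 0}
    - {"grip": 120, "translation": [0, 0, 0], "spin": 0}
    - {"grip": 120, "translation": [0, 0, 0], "spin": 0}
    - {"grip": 120, "translation": [0, 0, -20], "spin": 0}
    - {"grip": 120, "translation": [0, 0, -50], "spin": 0}
    - {"grip": 120, "translation": [0, 0, -60], "spin": 0}
    - {"grip": 120, "translation": [0, 0, 0], "spin": 0}
    - {"grip": 120, "translation": [0, 0, 0], "spin": 0}

```text
t: 17.02
position: [0.5844, 0.094, 0.2455]
tcp_rot: [-3.139, -0.098, 0.002]
force: [-0.3, 0.1, -0.5]
grip_width: 0.0449
```

```bash
python3 - <<'E'
from h import *
plan(.5855,.0935,.117,2.6)
grab('wrist','w6');grab('scene','s6')
a=cv2.imread('pics/s6.png')[130:230,190:330];b=cv2.resize(a,None,fx=5,fy=5,interpolation=cv2.INTER_CUBIC);cv2.imwrite('pics/s6c.png',b)
P,m,p=cloud('w6');t=P.reshape(-1,3);hsv=cv2.cvtColor(p,cv2.COLOR_RGB2HSV)
b=((hsv[...,0]>108)&(hsv[...,0]<130)&(hsv[...,1]>120)).ravel()
q=t[b];q=q[np.hypot(q[:,0]-.586,q[:,1]-.092)<.05]
k=q[(q[:,2]>.076)&(q[:,2]<.09)];print('cap top',np.median(k[:,2]),np.percentile(k[:,2],[5,95]),cv2.minEnclosingCircle(k[:,:2].astype(np.float32)))
k=t[(t[:,2]>.105)&(t[:,2]<.118)&(np.hypot(t[:,0]-.586,t[:,1]-.092)<.035)];print('bar',np.median(k[:,2]),cv2.minAreaRect(k[:,:2].astype(np.float32)))
k=t[(t[:,2]>.069)&(t[:,2]<.0765)&(np.hypot(t[:,0]-.586,t[:,1]-.092)<.039)&(np.hypot(t[:,0]-.586,t[:,1]-.092)>.033)];print('collar z',np.median(k[:,2]))
E
```

```text
t 17.025 pos [0.5844 0.094  0.2455] yaw 3.59 tilt 0.07 | shift [  1.1   0.6 128.5] spin 1.0 j7 0.28 F [-0.3  0.1 -0.5] w 0.0449
cap top 0.08810719539166229 [0.0881072 0.0881072] ((0.5974005460739136, 0.11773736774921417), 9.999999747378752e-05)
bar 0.11314219785752055 ((0.5857115983963013, 0.09185856580734253), (0.013881361111998558, 0.04760681092739105), 3.8217480182647705)
collar z 0.07406763227312402
```

View pics/w6.png

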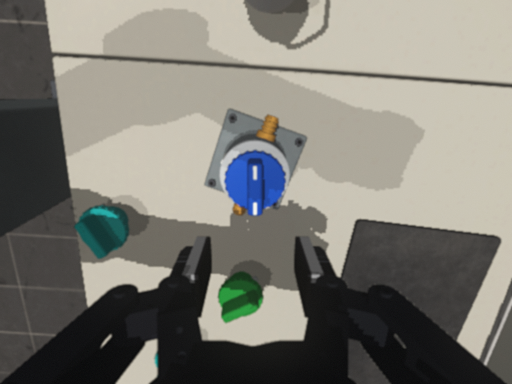

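View pics/s6c.png

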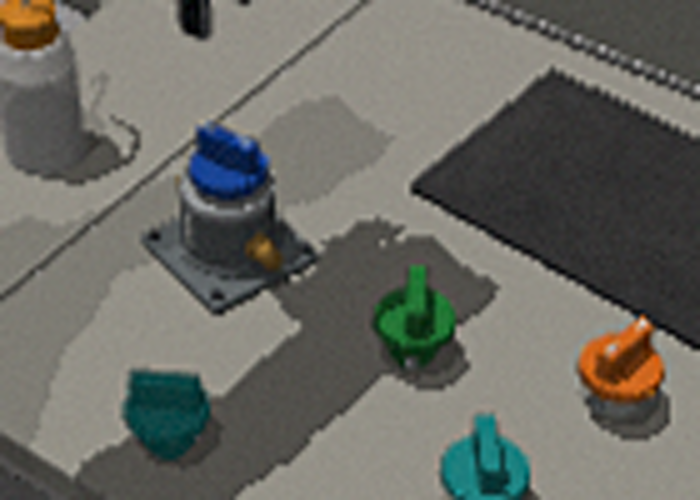

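```bash
python3 - <<'E'
from h import *
P,m,p=cloud('w6');t=P.reshape(-1,3);k=t[(t[:,2]>.07)&(t[:,2]<.14)&(np.hypot(t[:,0]-.586,t[:,1]-.092)<.045)]
h,e=np.histogram(k[:,2],np.arange(.07,.14,.002));print([(round(a,3),int(n)) for a,n in zip(e,h)])
k2=k[k[:,2]>.116];print(np.median(k2[:,2]),cv2.minAreaRect(k2[:,:2].astype(np.float32)))
c=k[(k[:,2]>.09)&(k[:,2]<.1)];print(np.median(c[:,2]),cv2.minEnclosingCircle(c[:,:2].astype(np.float32)))
for s in((1,1),(1,-1),(-1,1),(-1,-1)):
  d=c[(np.sign(c[:,0]-.586)==s[0])&(np.sign(c[:,1]-.092)==s[1])];print(s,np.median(d[:,2]).round(4))
E
```

```text
[(np.float64(0.07), 20), (np.float64(0.072), 392), (np.float64(0.074), 544), (np.float64(0.076), 4), (np.float64(0.078), 0), (np.float64(0.08), 0), (np.float64(0.082), 0), (np.float64(0.084), 8), (np.float64(0.086), 24), (np.float64(0.088), 20), (np.float64(0.09), 58), (np.float64(0.092), 833), (np.float64(0.094), 1095), (np.float64(0.096), 14), (np.float64(0.098), 11), (np.float64(0.1), 2), (np.float64(0.102), 10), (np.float64(0.104), 5), (np.float64(0.106), 8), (np.float64(0.108), 5), (np.float64(0.11), 8), (np.float64(0.112), 7), (np.float64(0.114), 8), (np.float64(0.116), 18), (np.float64(0.118), 139), (np.float64(0.12), 555), (np.float64(0.122), 96), (np.float64(0.124), 0), (np.float64(0.126), 0), (np.float64(0.128), 0), (np.float64(0.13), 0), (np.float64(0.132), 0), (np.float64(0.134), 0), (np.float64(0.136), 0)]
0.12096512977362867 ((0.5856785178184509, 0.0910230204463005), (0.013790007680654526, 0.04905906319618225), 4.156530380249023)
0.09409359379588156 ((0.5858531594276428, 0.09064561873674393), 0.03074193000793457)
(1, 1) 0.0942
(1, -1) 0.0942
(-1, 1) 0.0939
(-1, -1) 0.0941
```

```bash
python3 -c "
from h import *
print(sign_off())"
```

```text
the job is handed in; nothing more can be done
None
```

The blue-capped cartridge is locked in the housing, and I handed the job in at about 17 s. The hand-in gives no verdict.

**How it went:** I gripped the cartridge by its bar and lined it up with the slots as seen in the wrist camera, about 3° from world x. It dropped into the slots on the first try with no lug contact on the collar. I pushed it to about 32 mm against roughly 10.5 N of spring force. I then turned it about 89° clockwise until the twist moment rose gently to about 0.2 N m, which I took as the stop. I let it rise into the pockets while still held, then released it and backed off.

**Last checks:**
- **Lock height:** the cap top sits 20 mm above the collar face, so the cap's underside is 8 mm above it, as expected when locked. The cap is level within 0.3 mm.
- **Angle:** the bar lies about 90° from the slot line.
- **Force:** the highest push reading against the housing was about 10.4 N.
- **Other things:** in the last view the orange cartridge and its look-alikes stand where they were. I did not check the beaker, bottles and smaller items there.

**What disagreed:** the wrist camera placed the cap about 2 mm sideways from the gripper's own position. I corrected for that before insertion, and the cartridge went in without side contact at the mouth. During the push there was a small side force of about 2.5 N, which eased off after a 0.5 mm correction. At the grasp I read a 7.4 N upward force, possibly the fingertips touching the cap.

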